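Feed one glass foot blank and slide it onto the graphite pad

TASK

Press the red plunger of the disc feeder fully home once and let it spring back, so that a single blue glass blank comes out on the metal outfeed. Then push that blank sideways with a fingertip until it lies wholly on the dark graphite pad (not on the cream tile), sliding it flat and never picking it up. Leave the other blanks in the magazine, and do not disturb the goblet, the rod tin or the paddle.

Things in the scene. Friction and masses are not known exactly. Their poses are not given: they have to be found in the camera images.
- plunger (a joint): Stroke of the plunger in m: 0 = out (at rest), 0.056 = home at its hard stop. Pushed along the feeder's +x; a spring returns it (about 3 N at rest, 8 N home, plus 18 N per m/s damping). Its blade pushes the lowest blank out; when it springs back the next blank drops into place, so a second stroke would feed another.
- plunger_face (a point): Centre of the flat outer face of the red push knob (upright disc, 26 mm diameter, 10.5 mm thick, on a 6 mm rod), 17 mm above the bench. It moves with the plunger: at rest 151 mm from the magazine's axis on the feeder's -x side, home 95 mm. The feeder's base ends at 82 mm (bearing bush to 87 mm): bare bench under and behind the knob.
- feeder: Aluminium disc feeder, fixed. Origin on the bench under the magazine's axis; x = feeding direction (plunger at -x, outfeed at +x), z up. Base plate x = -82 to +98 mm, 50 mm wide, flat top (deck) 13.5 mm high. Magazine at the origin: collar 48 x 50 mm, 33 mm high, with four rods and a ring round the stack, 60 mm high in all. Slideway cover and bearing on the -x side, 34 mm high.
- magazine (a point): Point on the magazine's vertical axis at the height of the deck (13.5 mm above the bench).
- outfeed (a point): Point on the deck (13.5 mm high), 55.5 mm from the magazine's axis along the feeder's +x: where a blank's centre lies after one full unhurried stroke (some mm farther after a quick one). The outfeed is the bare deck from x = 24 to 94 mm, open to both sides (y), ended by a fence at x = 94 to 98 mm, 19 mm high.
- blank_a: The lowest blank in the magazine, the one to feed: cobalt-blue glass disc, 34 mm diameter, 8 mm thick, about 17 g, lying flat. Origin at the centre of its underside.
- blank_b: The second blank in the stack, the same kind. Origin at the centre of its underside.
- blank_c: The third blank in the stack, the same kind.
- blank_d: The top blank in the stack, the same kind.
- pad: Dark graphite pad, fixed, 100 mm (its x) by 80 mm (its y), 12 mm thick, so its top is 1.5 mm lower than the outfeed. Origin at the centre of its underside. It lies beside the outfeed, parallel to the feeder, on the feeder's +y or -y side (it varies), 1 to 2 mm from the feeder's edge; a blank slides straight across onto it.
- tile: Cream ceramic tile, fixed, the same size and height as the pad (12 mm), on the other side of the outfeed. Origin at the centre of its underside.
- goblet: Bystander: loose clear glass goblet, 145 mm tall, foot 62 mm and bowl 68 mm in diameter. Origin at the centre of its underside.
- tin: Bystander: loose steel tin, 62 mm diameter, 65 mm tall, with short coloured glass rods standing in it up to 125 mm high. Origin at the centre of its underside.
- paddle: Bystander: loose graphite paddle lying on the bench, 220 mm long along its x axis (wooden handle 18 mm thick to -x, blade 75 by 50 mm to +x), at most 18 mm high. Origin at its middle on the bench.
There are look-alikes about, which are no part of the job. Leave any brown or purple look-alike of the pad alone.

How it is judged (in metres and radians):
On the way, in this order (a step that is already met when the one before it is completed fails the run):
1. the plunger is pressed fully home and the lowest blank is out on the outfeed (value of joint plunger above 0.0525 m and x of blank_a in the frame of feeder above 0.051 m), for 0.05 s.
2. the plunger has sprung back out while the blank lies flat on the outfeed (value of joint plunger below 0.003 m and x of blank_a in the frame of feeder above 0.05 m and y of blank_a in the frame of feeder between -0.02 and 0.02 m and angle between blank_a's own z axis and vertical below 0.1 rad), for 0.1 s.
At the end, for the whole second after the job is handed in: The fed blank lies flat and still, its whole disc on the graphite pad (centre within 34 mm of the pad's centre along its length, 24 mm across); the plunger is out again (within 3 mm); the other three blanks are stacked in the magazine (within 9 mm of its axis), dropped one place (x of blank_a in the frame of pad between -0.034 and 0.034 m and y of blank_a in the frame of pad between -0.024 and 0.024 m and height (world z) of blank_a between 0.01 and 0.0135 m and angle between blank_a's own z axis and vertical below 0.06 rad and linear speed of blank_a below 0.01 m/s and value of joint plunger below 0.003 m and horizontal distance between each of blank_b, blank_c, blank_d and magazine below 0.009 m and height (world z) of blank_d below 0.034 m); the robot touches nothing.
It fails at once if a second blank is fed out of the magazine (x of blank_b in the frame of feeder above 0.012 m).
It fails at once if the fed blank is lifted or carried (underside more than 8 mm above the deck) or tipped up (height (world z) of blank_a above 0.0215 m or angle between blank_a's own z axis and vertical above 0.45 rad).
It fails at once if the blank is pushed off onto the bench (height (world z) of blank_a below 0.009 m).
It fails at once if the stack is lifted in the magazine (height (world z) of blank_d above 0.046 m).
It fails at once if the goblet, the tin or the paddle is moved more than 10 mm or tipped (distance of any of goblet, tin, paddle from where it was at the start of the episode above 0.01 m or angle between any of goblet, tin's own z axis and vertical above 0.2 rad).
It also fails if it takes over 48 s, if anything falls off the work surface, if the arm or the gripper's body presses on something with over 40 N, if the wrist force passes 120 N, or if a joint passes its speed limit or range.

ROBOT

A 6-joint arm with a two-finger parallel gripper is mounted at the origin on the work surface. World frame = base frame: x ahead of the robot, y to its left, z up, the work surface at z = 0. Lengths are in mm, angles in rad, forces in N, time in s.
With the tool pointing down it reaches from about 350 to 775 mm from the base axis. Payload 7.3 kg.
Tool frame: the origin (TCP) lies between the finger pads; the fingertips stand bot.tip_extent ahead of it and the grasp point (between the pads) lies 6 mm ahead of it (bot.tip_extent is the distance from the TCP to the fingertips, in mm); x points along the fingers, y is the direction in which the jaws open and shut, and the axes are right-handed (so a half turn about x gives the same grasp; the last joint's range is limited). The gripper opens to 92 mm and grips with 3 to 60 N. Pads are 19 mm wide; open, the fingers measure 130 mm over their backs; the gripper's body (75 mm by 190 mm) begins 47 mm behind the grasp point.
Start: joints at [-1.326, 0.342, 1.524, -0, 1.275, -0.146], TCP at [200.01, -485.426, 251.741] pointing down, gripper open.
Joint ranges: [-2.53, 2.53], [-0.77, 2.02], [0.04, 2.7], [-1, 4.14], [0.28, 2.66], [-3.11, 3.11]. Speed limits (rad/s): [2.57, 2.57, 3.14, 3.14, 3.14, 3.14].

INTERFACE

Orientations are given as [roll, pitch, yaw] about the fixed x, y, z axes, in that order (R = Rz(yaw) Ry(pitch) Rx(roll)).
In Python, from plant import bot, capture, workorder gives the robot as it stands. The module is installed in compiled form; this text tells all that it offers.
- The arm moves only by the shell command python3 -m crank 'ROWS'. ROWS is JSON, a list of rows, each an object with "linear": the shift along the tool's x, y, z in cm, a list of three; "delta_rot": the turn, a rotation vector about the tool's x, y, z in degrees, a list of three; "fingers": the opening, from 0 (shut) to 1 (fully open). In form: [{"linear": [x, y, z], "delta_rot": [wx, wy, wz], "fingers": fingers}, ...]. A call has exactly 5 rows; each row shifts and turns the commanded pose from where the row before left it, along the tool's axes as they then stand; what a row does not reach is not made up. A row lasts 1/10 s, in which the tool goes at most 50 mm and 8.59 degrees, less where a joint would pass 70% of its speed; a pose out of reach is approached as far as the arm can. A call with a gripper value outside its range is refused whole. The fingers move at their own pace and stop on an object; the grip force is fixed at half the most. Time passes only in rows, so rows that do not move let the fingers close, or fill a call up. It gives the time, the measured TCP pose, the force and the opening at its end, in the units of the state.
- bot.get_obs(): the state, without advancing time (a new reading comes with each control period).
- capture(name): name is "scene" or "top" or "wrist"; returns a dict with "image" (420x560x3 uint8, blue, green, red), "mtx" (3x3 intrinsics, pixels), "dist_coeffs" ([k1, k2, p1, p2, k3] as OpenCV has them; the pictures are not rectified), "pose" (4x4, takes a point from camera to world coordinates). Camera axes: x right, y down, z forward; pixel columns grow to the right and rows downward; lengths in mm; the calibration is good to about 2 mm. A picture is of the moment at which its call begins. There is no depth.
- workorder.close_job(): hands the job in, once; it reports no verdict.
The state is a dict: "time": time; "joint_positions": joint angles; "dq": joint speeds; "tau": joint torques, N m; "tool_pos": TCP position; "tcp_rot": TCP orientation; "contact_force": force on the tool from outside, world axes, zero at the start; "moment": the same for the moment, N m; "grip_width": finger opening in mm.
Only numpy, scipy, OpenCV 4.12 (cv2) and the standard library are available. Lean on these libraries where they do the work, as an engineer would, in place of code of your own. Each camera call takes 0.05 s, during which the arm holds its last target. There are 200 camera calls.

## Working session

There is one attempt and no reset: what is moved stays moved. The work goes in short steps, Python scripts to look and compute and a shell command to move; the robot and the scene stay as the last step left them, time stands still between calls to the robot, and variables do not carry over. Pictures are saved under pics/ and viewed, on a budget of 10 in all, crops included, one or two more only if the job needs it, and the job is handed in when it is done.

```bash
mkdir -p pics; python3 - <<'E'
from plant import bot,capture
import cv2,json
for n in("top","scene"):
    c=capture(n); cv2.imwrite(f"pics/{n}0.png",c["image"]); print(n,c["mtx"].tolist(),c["dist_coeffs"],c["pose"].round(3).tolist())
o=bot.get_obs(); print(o["time"],o["tool_pos"],o["tcp_rot"],o["grip_width"],bot.tip_extent)
E
```

```text
top [[450.42698871136764, 0.0, 291.0565755777902], [0.0, 450.42698871136764, 202.27965271865978], [0.0, 0.0, 1.0]] [-0.12138223  0.          0.          0.          0.        ] [[-0.016, -0.998, 0.068, 466.648], [-1.0, 0.016, -0.002, -15.884], [0.001, -0.068, -0.998, 974.457], [0.0, 0.0, 0.0, 1.0]]
scene [[468.71802709276596, 0.0, 280.3508774270405], [0.0, 468.71802709276596, 206.4795425425857], [0.0, 0.0, 1.0]] [-0.08776263  0.          0.          0.          0.        ] [[-0.458, 0.754, -0.471, 993.822], [0.889, 0.385, -0.248, 247.358], [-0.006, -0.532, -0.847, 882.255], [0.0, 0.0, 0.0, 1.0]]
0.1 [ 199.94288107 -485.08889394  251.13035171] [-1.72369824  1.56945837  1.80870152] 91.7991737930792 25.0
```

View pics/top0.png

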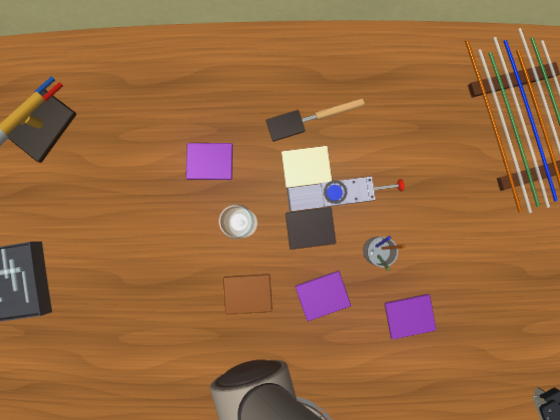

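View pics/scene0.png

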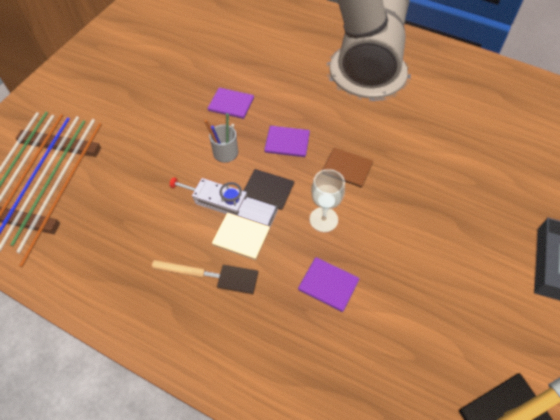

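Seen so far:
- **Top view:** red knob (403,185), blue stack (335,191), outfeed (305,196), dark pad (311,228) on the robot's side, tile (306,167).
- **Pad look-alikes:** purple (209,161), (323,295), (410,316), brown (247,294), paddle blade (285,125). I choose (311,228).
- **Red look-alike:** the red stick at (52,88), which is not the knob.

Next I'll measure and check with a crop.

```bash
cat > h.py <<'E'
import cv2,numpy as np
def ray(c,uv,z):
    p=cv2.undistortPoints(np.array(uv,float).reshape(-1,1,2),c["mtx"],c["dist_coeffs"]).reshape(-1,2)
    d=np.c_[p,np.ones(len(p))]@c["pose"][:3,:3].T; o=c["pose"][:3,3]
    return o+d*((z-o[2])/d[:,2])[:,None]
def proj(c,P):
    T=np.linalg.inv(c["pose"])
    return cv2.projectPoints(np.array(P,float).reshape(-1,1,3),cv2.Rodrigues(T[:3,:3])[0],T[:3,3],c["mtx"],c["dist_coeffs"])[0].reshape(-1,2)
E
python3 - <<'E'
from h import *
from plant import capture
c=capture("top"); s=capture("scene")
def blob(c,f,near,z,name):
    im=c["image"].astype(int); m=f(im[...,0],im[...,1],im[...,2]).astype(np.uint8)
    n,l,st,ce=cv2.connectedComponentsWithStats(m)
    k=min((i for i in range(1,n) if st[i,4]>8),key=lambda i:np.hypot(*(ce[i]-near)))
    cn=max(cv2.findContours((l==k).astype(np.uint8),cv2.RETR_EXTERNAL,cv2.CHAIN_APPROX_NONE)[0],key=len)
    w=ray(c,cn.reshape(-1,2),z)[:,:2]; r=cv2.minAreaRect(w.astype(np.float32))
    print(name,st[k,4],ce[k].round(1),"cen",ray(c,[ce[k]],z)[0].round(1),"rect",np.round(r[0],1),np.round(r[1],1),round(r[2],2))
dark=lambda b,g,r:(b<75)&(g<75)&(r<75)&(r-b<25)
cream=lambda b,g,r:(r>200)&(g>200)&(b>120)
red=lambda b,g,r:(r>130)&(g<60)&(b<60)
blue=lambda b,g,r:(b>150)&(r<90)&(g<110)
for cc,nm,pts in((c,"top",[(311,228),(306,167),(403,185),(335,191)]),(s,"scene",[(269,189),(241,235),(172,183),(231,196)])):
    for f,p,z,n in zip((dark,cream,red,blue),pts,(12,12,17,45),("pad","tile","knob","blue")): blob(cc,f,p,z,nm+" "+n)
cr=cv2.resize(c["image"][140:255,270:420],None,fx=5,fy=5,interpolation=cv2.INTER_CUBIC); cv2.imwrite("pics/c1.png",cr)
E
```

```text
top pad 11 [327.1 242.6] cen [444.7 -93.1  12. ] rect [444.1 -92.4] [ 4.1 15.6] 14.88
top tile 1631 [306.2 166.2] cen [609.5 -51.4  12. ] rect [609.6 -51.6] [78.5 97.6] 6.46
top knob 56 [400.6 184.6] cen [ 566.2 -254.    17. ] rect [ 566.2 -254. ] [24.  12.1] 14.21
top blue 192 [334.1 192.3] cen [ 549.2 -107.2   45. ] rect [ 548.8 -107. ] [29.1 31.3] 88.76
scene pad 1722 [369.4  64.3] cen [-10.9  -1.4  12. ] rect [-13.3  -1.6] [167.3 147.5] 27.86
scene tile 2141 [244.8 228.5] cen [593.7 -50.   12. ] rect [585.7 -53.5] [129.9  99.7] 7.03Traceback (most recent call last):
  File "<stdin>", line 16, in <module>
  File "<stdin>", line 7, in blob
ValueError: min() iterable argument is empty
```

```bash
python3 - <<'E'
from h import *
from plant import capture,bot
c=capture("top"); s=capture("scene")
for cc,roi in((c,(275,200,345,255)),(s,(235,160,300,215))):
    x0,y0,x1,y1=roi; im=cc["image"].astype(int)[y0:y1,x0:x1]
    m=((im.max(2)<95)&(im.max(2)-im.min(2)<35)).astype(np.uint8)
    n,l,st,ce=cv2.connectedComponentsWithStats(m); k=1+st[1:,4].argmax()
    cn=np.argwhere(l==k)[:,::-1]+[x0,y0]; r=cv2.minAreaRect(ray(cc,cn,12)[:,:2].astype(np.float32)); print(st[k,4],r)
# model overlay
a=np.radians(6.5); M=np.array([549,-107.]); X=np.array([-np.sin(a),np.cos(a)]); Y=np.array([-X[1],X[0]])
F=lambda x,y,z:[*(M+x*X+y*Y),z]
print("face",F(-151,0,17),"outfeed",F(55.5,0,13.5))
for cc,n,(x0,y0,x1,y1) in((c,"top",(270,140,420,255)),(s,"scene",(155,150,305,265))):
    k=5; cr=cv2.resize(cc["image"][y0:y1,x0:x1],None,fx=k,fy=k,interpolation=cv2.INTER_CUBIC)
    for P in([(-82,-25),(98,-25),(98,25),(-82,25)],):
        q=((proj(cc,[F(x,y,13.5) for x,y in P])-[x0,y0]+.5)*k).astype(int); cv2.polylines(cr,[q],True,(0,255,0),1)
    for P in(F(-151,0,17),F(0,0,45.5),F(55.5,0,13.5)):
        q=((proj(cc,[P])[0]-[x0,y0]+.5)*k).astype(int); cv2.drawMarker(cr,tuple(map(int,q)),(0,255,255),0,12)
    cv2.imwrite(f"pics/c_{n}.png",cr)
i=[cv2.imread(f"pics/c_{n}.png") for n in("top","scene")]; cv2.imwrite("pics/c2.png",cv2.resize(np.vstack(i),None,fx=.52,fy=.52,interpolation=cv2.INTER_AREA))
E
```

```text
1679 ((477.4572448730469, -57.5050163269043), (78.50394439697266, 98.12894439697266), 6.419205665588379)
1101 ((479.5891418457031, -55.29777908325195), (76.23351287841797, 95.529052734375), 4.757622718811035)
face [np.float64(566.0936852789539), np.float64(-257.0293502071647), 17] outfeed [np.float64(542.7172216358812), np.float64(-51.8567620099494), 13.5]
```

View pics/c2.png

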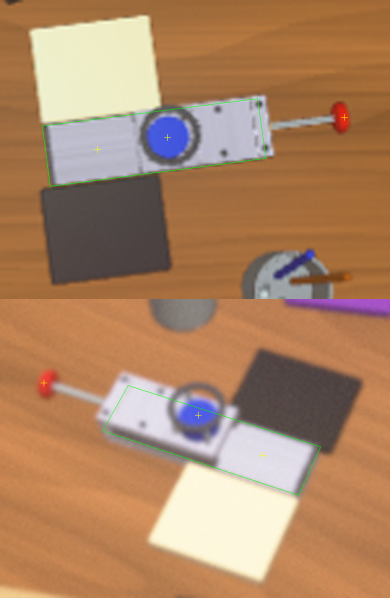

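Choice confirmed: the feeder outline, knob, outfeed and dark pad all match. Pad centre is about (477.5,-57.5), at +y in the feeder frame. The feeder axis is turned 6.5° from world +y. Next I'll work out the moves.

```bash
cat >> h.py <<'E'
from scipy.spatial.transform import Rotation as Ro
a=np.radians(6.5); M=np.array([549,-107.]); X=np.array([-np.sin(a),np.cos(a)]); Y=np.array([-X[1],X[0]])
def W(x,y,z): return np.array([*(M+x*X+y*Y),z])
def feed(p): d=np.array(p[:2])-M; return np.array([d@X,d@Y,p[2]])
def status():
    from plant import bot
    o=bot.get_obs(); R=Ro.from_euler("xyz",o["tcp_rot"]).as_matrix(); return o,R
def plan(x,y,ztip,show=True):   # target for TCP in feeder frame, tip height
    o,R=status(); t=W(x,y,ztip+25); best=None
    for s in(1,-1):
        yy=s*np.array([*X,0]); xx=np.array([0,0,-1.]); G=np.c_[xx,yy,np.cross(xx,yy)]
        rv=np.degrees(Ro.from_matrix(R.T@G).as_rotvec())
        if best is None or np.linalg.norm(rv)<np.linalg.norm(best[0]): best=rv,G,s
    rv,G,s=best
    print("t",round(o["time"],2),"TCP feeder",feed(o["tool_pos"]).round(1),"F feeder",(o["contact_force"][:2]@np.c_[X,Y]).round(1),o["contact_force"][2].round(1),"grip",round(o["grip_width"],1))
    print("rot needed",rv.round(2),"sign",s,"shift cm (after rot)",(G.T@(t-o["tool_pos"])/10).round(2))
E
python3 - <<'E'
from h import *
from plant import capture
plan(-195,0,100)
c=capture("top")
for n,p,z in(("goblet rim",(238,221),145),("goblet foot",(238,221),70),("tin",(380,251),65),("rods",(388,240),120),("rods2",(403,247),120)):print(n,feed(ray(c,[p],z)[0]).round())
E
```

```text
t 0.3 TCP feeder [-336.4  389.6  251.5] F feeder [0.4 0.5] 0.7 grip 92.0
rot needed [15.89 -0.    0.03] sign -1 shift cm (after rot) [ 12.65 -14.14 -38.96]
goblet rim [193.  37. 145.]
goblet foot [202.  34.  70.]
tin [-74. 131.  65.]
rods [-82. 109. 120.]
rods2 [-109.  126.  120.]
```

```bash
python3 -m crank '[{"linear":[0,0,0],"delta_rot":[8,0,0],"fingers":0},{"linear":[0,0,0],"delta_rot":[7.9,0,0],"fingers":0},{"linear":[0,0,-3],"delta_rot":[0,0,0],"fingers":0},{"linear":[0,-1,-4],"delta_rot":[0,0,0],"fingers":0},{"linear":[0,-1,-4],"delta_rot":[0,0,0],"fingers":0}]'
python3 -m crank '[{"linear":[0,-1,-4],"delta_rot":[0,0,0],"fingers":0},{"linear":[0,-1,-4],"delta_rot":[0,0,0],"fingers":0},{"linear":[0,-1,-4],"delta_rot":[0,0,0],"fingers":0},{"linear":[0,-1,-4],"delta_rot":[0,0,0],"fingers":0},{"linear":[0,-1,-4],"delta_rot":[0,0,0],"fingers":0}]'
python3 -c "from h import *;plan(-195,0,100)"
```

```text
time: 0.85
tool_pos: [307.9, -452.9, 251.7]
tcp_rot: [2.12, 1.571, -0.91]
contact_force: [0.2, -0.2, -1.1]
grip_width: 56.6
time: 1.35
tool_pos: [501.6, -380.0, 251.7]
tcp_rot: [0.971, 1.571, -2.057]
contact_force: [-0.3, -0.8, -0.0]
grip_width: 15.9
t 1.35 TCP feeder [-265.9   78.   251.7] F feeder [-0.8  0.4] -0.0 grip 15.9
rot needed [-0.01  0.   -0.01] sign -1 shift cm (after rot) [12.67 -7.09 -7.8 ]
```

```bash
python3 -m crank '[{"linear":[2.5,-1.3,-1.6],"delta_rot":[0,0,0],"fingers":0},{"linear":[2.5,-1.3,-1.6],"delta_rot":[0,0,0],"fingers":0},{"linear":[2.5,-1.3,-1.6],"delta_rot":[0,0,0],"fingers":0},{"linear":[2.5,-1.3,-1.5],"delta_rot":[0,0,0],"fingers":0},{"linear":[2.5,-1.3,-1.5],"delta_rot":[0,0,0],"fingers":0}]'
python3 -m crank '[{"linear":[3,0,0],"delta_rot":[0,0,0],"fingers":0},{"linear":[3,0,0],"delta_rot":[0,0,0],"fingers":0},{"linear":[2,0,0],"delta_rot":[0,0,0],"fingers":0},{"linear":[1,0,0],"delta_rot":[0,0,0],"fingers":0},{"linear":[0,0,0],"delta_rot":[0,0,0],"fingers":0}]'
python3 - <<'E'
from h import *
from plant import capture
plan(-170,0,9)
a=capture("scene")["image"][100:250,90:290]; w=capture("wrist")["image"]
cv2.imwrite("pics/v1.png",np.hstack([cv2.resize(a,(533,400),interpolation=cv2.INTER_CUBIC),cv2.resize(w,(267,200)).repeat(2,0)]))
E
```

```text
time: 1.85
tool_pos: [570.8, -306.7, 125.6]
tcp_rot: [-0.299, 1.571, 2.956]
contact_force: [-0.7, -0.2, 0.3]
grip_width: 0.5
time: 2.35
tool_pos: [569.6, -307.0, 35.3]
tcp_rot: [-0.708, 1.568, 2.547]
contact_force: [-0.3, 0.2, 0.2]
grip_width: 0.4
t 2.35 TCP feeder [-201.1    2.2   35.3] F feeder [0.3 0.3] 0.2 grip 0.4
rot needed [-0.01  0.12  0.1 ] sign -1 shift cm (after rot) [ 0.13 -3.11 -0.22]
```

View pics/v1.png

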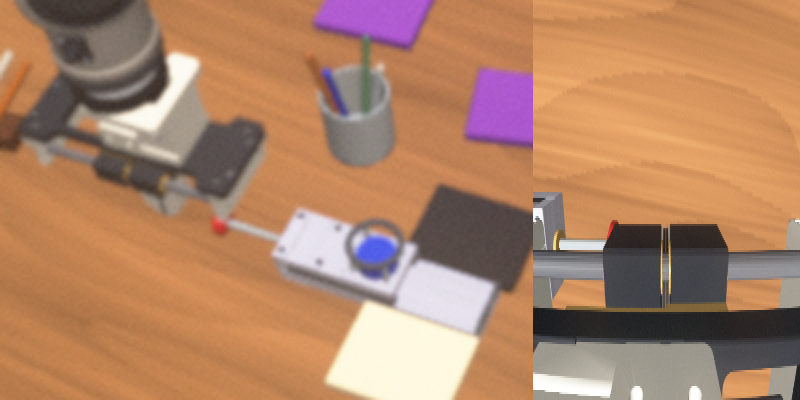

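The fingers are closed and behind the knob at about crop (220,227), in line with the feeder and clear of the tin. Next is a slow approach.

```bash
python3 -m crank '[{"linear":[0,-0.6,-0.2],"delta_rot":[0,0,0],"fingers":0},{"linear":[0,-0.6,0],"delta_rot":[0,0,0],"fingers":0},{"linear":[0,-0.6,0],"delta_rot":[0,0,0],"fingers":0},{"linear":[0,-0.6,0],"delta_rot":[0,0,0],"fingers":0},{"linear":[0,-0.6,0],"delta_rot":[0,0,0],"fingers":0}]'
python3 -c "from h import *;plan(-114,0,9)"
python3 -m crank '[{"linear":[0,-0.6,0],"delta_rot":[0,0,0],"fingers":0},{"linear":[0,-0.6,0],"delta_rot":[0,0,0],"fingers":0},{"linear":[0,-0.6,0],"delta_rot":[0,0,0],"fingers":0},{"linear":[0,0,0],"delta_rot":[0,0,0],"fingers":0},{"linear":[0,0,0],"delta_rot":[0,0,0],"fingers":0}]'
python3 -c "from h import *;plan(-114,0,9)"
```

```text
time: 2.95
tool_pos: [568.8, -276.7, 37.0]
tcp_rot: [2.198, 1.571, -0.83]
contact_force: [0.0, -0.4, -0.2]
grip_width: 0.7
t 2.95 TCP feeder [-170.9   -0.5   37. ] F feeder [-0.4  0. ] -0.2 grip 0.7
rot needed [ 0.01 -0.01 -0.01] sign -1 shift cm (after rot) [ 0.3  -5.69  0.05]
time: 3.45
tool_pos: [567.0, -259.9, 36.9]
tcp_rot: [2.111, 1.57, -0.917]
contact_force: [0.0, -4.0, 0.4]
grip_width: 0.1
t 3.45 TCP feeder [-154.    -0.6   36.9] F feeder [-3.9  0.4] 0.4 grip 0.1
rot needed [-0.01 -0.03 -0.05] sign -1 shift cm (after rot) [ 0.29 -4.    0.06]
```

```bash
python3 -m crank '[{"linear":[0,-0.6,0],"delta_rot":[0,0,0],"fingers":0},{"linear":[0,-0.6,0],"delta_rot":[0,0,0],"fingers":0},{"linear":[0,-0.6,0],"delta_rot":[0,0,0],"fingers":0},{"linear":[0,-0.6,0],"delta_rot":[0,0,0],"fingers":0},{"linear":[0,-0.6,0],"delta_rot":[0,0,0],"fingers":0}]'
python3 -m crank '[{"linear":[0,-0.3,0],"delta_rot":[0,0,0],"fingers":0},{"linear":[0,-0.3,0],"delta_rot":[0,0,0],"fingers":0},{"linear":[0,-0.2,0],"delta_rot":[0,0,0],"fingers":0},{"linear":[0,0,0],"delta_rot":[0,0,0],"fingers":0},{"linear":[0,0,0],"delta_rot":[0,0,0],"fingers":0}]'
python3 -c "from h import *;plan(-114,0,9)"
```

```text
time: 3.95
tool_pos: [563.8, -231.1, 37.0]
tcp_rot: [2.016, 1.568, -1.012]
contact_force: [-0.8, -8.1, -2.0]
grip_width: 0.4
time: 4.45
tool_pos: [562.9, -223.1, 37.0]
tcp_rot: [2.041, 1.568, -0.987]
contact_force: [-0.0, -6.6, -0.3]
grip_width: 0.2
t 4.45 TCP feeder [-116.9   -0.7   37. ] F feeder [-6.6  0.8] -0.3 grip 0.2
rot needed [-0.03 -0.06 -0.12] sign -1 shift cm (after rot) [ 0.3  -0.29  0.07]
```

```bash
C='python3 -m crank'; python3 -m crank '[{"linear":[0,-0.1,0],"delta_rot":[0,0,0],"fingers":0},{"linear":[0,-0.1,0],"delta_rot":[0,0,0],"fingers":0},{"linear":[0,0,0],"delta_rot":[0,0,0],"fingers":0},{"linear":[0,0,0],"delta_rot":[0,0,0],"fingers":0},{"linear":[0,0,0],"delta_rot":[0,0,0],"fingers":0}]'
python3 -m crank '[{"linear":[0,-0.1,0],"delta_rot":[0,0,0],"fingers":0},{"linear":[0,0,0],"delta_rot":[0,0,0],"fingers":0},{"linear":[0,0,0],"delta_rot":[0,0,0],"fingers":0},{"linear":[0,0,0],"delta_rot":[0,0,0],"fingers":0},{"linear":[0,0,0],"delta_rot":[0,0,0],"fingers":0}]'
python3 -c "from h import *;plan(-114,0,9)"
```

```text
time: 4.95
tool_pos: [562.7, -221.3, 37.0]
tcp_rot: [2.041, 1.568, -0.988]
contact_force: [1.0, -7.7, -1.3]
grip_width: 0.2
time: 5.45
tool_pos: [562.6, -220.4, 37.0]
tcp_rot: [2.017, 1.568, -1.011]
contact_force: [0.6, -7.7, 0.0]
grip_width: 0.3
t 5.45 TCP feeder [-114.2   -0.7   37. ] F feeder [-7.7  0.3] 0.0 grip 0.3
rot needed [-0.03 -0.07 -0.14] sign -1 shift cm (after rot) [ 0.3  -0.02  0.07]
```

```bash
python3 -m crank '[{"linear":[0,-0.1,0],"delta_rot":[0,0,0],"fingers":0},{"linear":[0,0,0],"delta_rot":[0,0,0],"fingers":0},{"linear":[0,0,0],"delta_rot":[0,0,0],"fingers":0},{"linear":[0,0,0],"delta_rot":[0,0,0],"fingers":0},{"linear":[0,0,0],"delta_rot":[0,0,0],"fingers":0}]'
python3 -m crank '[{"linear":[0,-0.1,0],"delta_rot":[0,0,0],"fingers":0},{"linear":[0,0,0],"delta_rot":[0,0,0],"fingers":0},{"linear":[0,0,0],"delta_rot":[0,0,0],"fingers":0},{"linear":[0,0,0],"delta_rot":[0,0,0],"fingers":0},{"linear":[0,0,0],"delta_rot":[0,0,0],"fingers":0}]'
python3 - <<'E'
from h import *
from plant import capture
plan(-114,0,9)
cv2.imwrite("pics/v2.png",cv2.resize(capture("scene")["image"][110:260,130:330],(800,600),interpolation=cv2.INTER_CUBIC))
E
```

```text
time: 5.95
tool_pos: [562.5, -219.4, 37.0]
tcp_rot: [2.034, 1.568, -0.994]
contact_force: [-0.3, -8.5, -1.6]
grip_width: 0.6
time: 6.45
tool_pos: [562.5, -219.1, 37.1]
tcp_rot: [1.987, 1.567, -1.041]
contact_force: [0.8, -10.8, -1.1]
grip_width: 0.5
t 6.45 TCP feeder [-112.9   -0.7   37.1] F feeder [-10.8   0.4] -1.1 grip 0.5
rot needed [-0.03 -0.09 -0.2 ] sign -1 shift cm (after rot) [0.31 0.11 0.07]
```

View pics/v2.png

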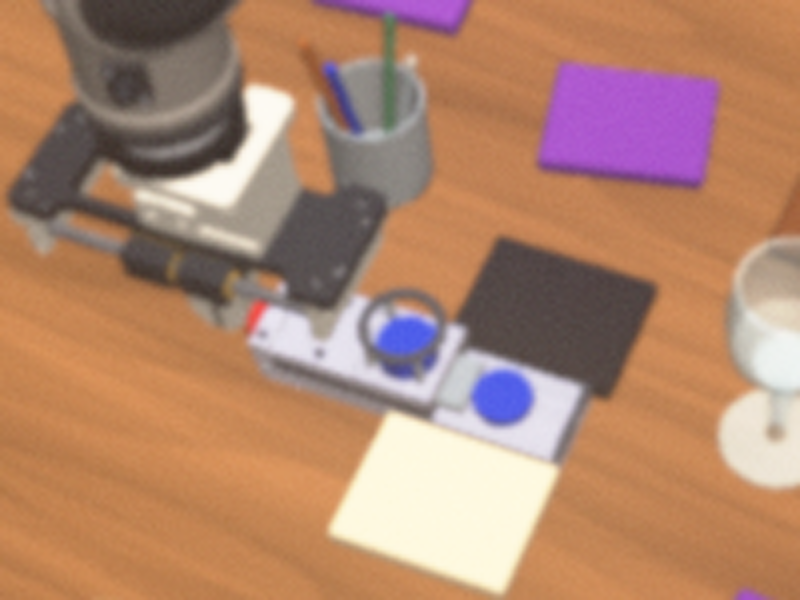

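The blank is out on the outfeed at crop (502,397), and the blade's grey end shows beside it. Motion has stalled with the force rising, so this is the stop. I'll press 1 mm more to be sure, then back off.

```bash
python3 -m crank '[{"linear":[0,-0.1,0],"delta_rot":[0,0,0],"fingers":0},{"linear":[0,0,0],"delta_rot":[0,0,0],"fingers":0},{"linear":[0,0,0],"delta_rot":[0,0,0],"fingers":0},{"linear":[0,0.6,0],"delta_rot":[0,0,0],"fingers":0},{"linear":[0,1,0],"delta_rot":[0,0,0],"fingers":0}]'
python3 -m crank '[{"linear":[0,1.2,0],"delta_rot":[0,0,0],"fingers":0},{"linear":[0,1.2,0],"delta_rot":[0,0,0],"fingers":0},{"linear":[0,1.2,0],"delta_rot":[0,0,0],"fingers":0},{"linear":[0,1.5,0],"delta_rot":[0,0,0],"fingers":0},{"linear":[0,2,0],"delta_rot":[0,0,0],"fingers":0}]'
python3 -m crank '[{"linear":[-2,0.5,0],"delta_rot":[0,0,0],"fingers":0},{"linear":[-4,0,0],"delta_rot":[0,0,0],"fingers":0},{"linear":[-4,0,0],"delta_rot":[0,0,0],"fingers":0},{"linear":[-2,0,0],"delta_rot":[0,0,0],"fingers":0},{"linear":[0,0,0],"delta_rot":[0,0,0],"fingers":0}]'
python3 - <<'E'
from h import *
from plant import capture
plan(52,-50,100)
for n,(x0,y0,x1,y1),z in(("top",(285,180,325,212),21.5),("scene",(240,195,285,235),21.5)):
    c=capture(n); im=c["image"][y0:y1,x0:x1].astype(int)
    m=(im[...,0]>130)&(im[...,2]<110)&(im[...,1]<120)
    p=np.argwhere(m)[:,::-1].mean(0)+[x0,y0]; print(n,m.sum(),p,feed(ray(c,[p],z)[0]).round(1))
    cv2.imwrite(f"pics/v3{n}.png",cv2.resize(c["image"][150:270,150 if n=='scene' else 270:310 if n=='scene' else 430],(533,400),interpolation=cv2.INTER_CUBIC))
cv2.imwrite("pics/v3.png",cv2.resize(np.hstack([cv2.imread(f"pics/v3{n}.png") for n in("top","scene")]),(800,300)))
E
```

```text
time: 7.0
tool_pos: [563.9, -232.4, 36.9]
tcp_rot: [2.213, 1.57, -0.815]
contact_force: [0.5, -4.3, 0.5]
grip_width: 0.4
time: 7.5
tool_pos: [571.5, -302.4, 36.3]
tcp_rot: [-0.99, 1.569, 2.266]
contact_force: [0.6, 0.9, 0.1]
grip_width: 0.1
time: 8.0
tool_pos: [573.6, -308.4, 160.4]
tcp_rot: [2.477, 1.565, -0.551]
contact_force: [-0.1, 0.5, -0.2]
grip_width: 0.3
t 8.0 TCP feeder [-202.9   -1.6  160.4] F feeder [0.5 0.1] -0.2 grip 0.3
rot needed [-0.01 -0.28 -0.22] sign -1 shift cm (after rot) [  3.54 -25.49  -4.84]
top 180 [307.4 196.5] [54.8 -0.4 21.5]
scene 132 [255.24242424 208.95454545] [56.5 -3.  21.5]
```

View pics/v3.png

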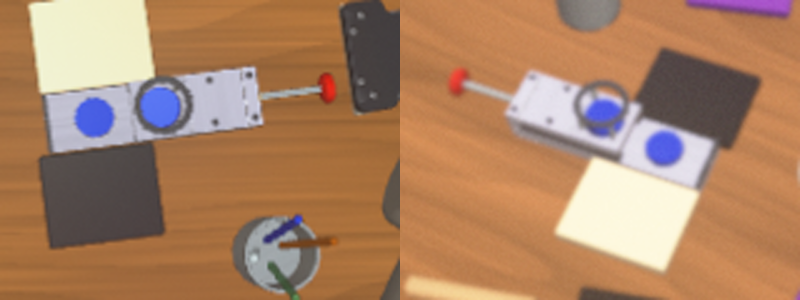

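The plunger is fully back, with the knob at (327,88) in the left half. One blank lies at feeder (55,-1) and the stack is still in the magazine. Next I move over to the tile side.

```bash
python3 -m crank '[{"linear":[0,-3,-0.9],"delta_rot":[0,-0.28,-0.22],"fingers":0},{"linear":[0,-4,-1],"delta_rot":[0,0,0],"fingers":0},{"linear":[0,-4,-1],"delta_rot":[0,0,0],"fingers":0},{"linear":[0,-4,-1],"delta_rot":[0,0,0],"fingers":0},{"linear":[0,-4,-1],"delta_rot":[0,0,0],"fingers":0}]'
python3 -m crank '[{"linear":[1,-4,0],"delta_rot":[0,0,0],"fingers":0},{"linear":[1,-2.4,0],"delta_rot":[0,0,0],"fingers":0},{"linear":[1.5,0,0],"delta_rot":[0,0,0],"fingers":0},{"linear":[0,0,0],"delta_rot":[0,0,0],"fingers":0},{"linear":[0,0,0],"delta_rot":[0,0,0],"fingers":0}]'
python3 -c "from h import *;plan(52,-50,16)"
```

```text
time: 8.6
tool_pos: [598.4, -111.1, 154.7]
tcp_rot: [-0.578, 1.56, 2.677]
contact_force: [1.1, -0.3, 1.1]
grip_width: 0.5
time: 9.1
tool_pos: [591.4, -49.3, 121.0]
tcp_rot: [-0.544, 1.562, 2.71]
contact_force: [0.4, 0.5, 0.5]
grip_width: 0.7
t 9.1 TCP feeder [ 52.5 -48.7 121. ] F feeder [ 0.4 -0.5] 0.5 grip 0.7
rot needed [-0.02  0.45  0.27] sign -1 shift cm (after rot) [ 8.    0.05 -0.13]
```

```bash
python3 -m crank '[{"linear":[2,0,0],"delta_rot":[0,0.45,0.27],"fingers":0},{"linear":[2.5,0,0],"delta_rot":[0,0,0],"fingers":0},{"linear":[2,0,0],"delta_rot":[0,0,0],"fingers":0},{"linear":[1,0,0],"delta_rot":[0,0,0],"fingers":0},{"linear":[0.2,0,0],"delta_rot":[0,0,0],"fingers":0}]'
python3 - <<'E'
from h import *
from plant import capture
plan(52,-28,16)
c=capture("scene");s=cv2.resize(c["image"][150:250,190:323],(532,400),interpolation=cv2.INTER_CUBIC)
cv2.imwrite("pics/v4.png",s)
E
```

```text
time: 9.6
tool_pos: [591.7, -49.7, 44.4]
tcp_rot: [2.878, 1.57, -0.151]
contact_force: [0.2, 0.2, 0.3]
grip_width: 0.4
t 9.6 TCP feeder [ 52.1 -48.9  44.4] F feeder [ 0.2 -0.2] 0.3 grip 0.4
rot needed [-0.07 -0.07 -0.02] sign -1 shift cm (after rot) [0.34 0.01 2.09]
```

View pics/v4.png

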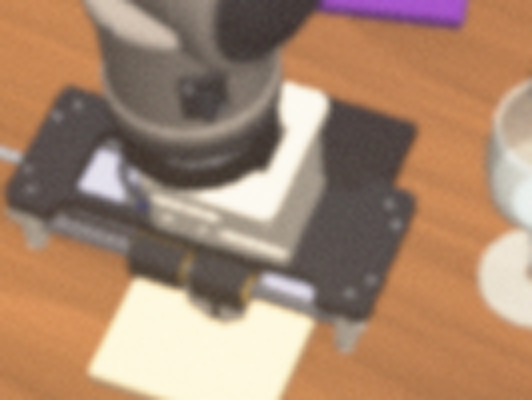

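The fingertips are down on the tile side at (220,290), and the body is clear of the goblet. I'll lower slightly, then push toward +y.

```bash
python3 -m crank '[{"linear":[0.3,0,0.4],"delta_rot":[0,0,0],"fingers":0},{"linear":[0,0,0.8],"delta_rot":[0,0,0],"fingers":0},{"linear":[0,0,0.6],"delta_rot":[0,0,0],"fingers":0},{"linear":[0,0,0.4],"delta_rot":[0,0,0],"fingers":0},{"linear":[0,0,0.4],"delta_rot":[0,0,0],"fingers":0}]'
python3 -c "from h import *;plan(52,38,16)"
python3 -m crank '[{"linear":[0,0,0.4],"delta_rot":[0,0,0],"fingers":0},{"linear":[0,0,0.4],"delta_rot":[0,0,0],"fingers":0},{"linear":[0,0,0.4],"delta_rot":[0,0,0],"fingers":0},{"linear":[0,0,0.4],"delta_rot":[0,0,0],"fingers":0},{"linear":[0,0,0.4],"delta_rot":[0,0,0],"fingers":0}]'
python3 -c "from h import *;plan(52,38,16)"
```

```text
time: 10.15
tool_pos: [566.1, -52.2, 42.8]
tcp_rot: [2.826, 1.567, -0.202]
contact_force: [-0.2, 1.1, -0.2]
grip_width: 0.5
t 10.15 TCP feeder [ 52.5 -23.2  42.8] F feeder [1.1 0. ] -0.2 grip 0.5
rot needed [-0.01 -0.22 -0.07] sign -1 shift cm (after rot) [0.18 0.05 6.12]
time: 10.65
tool_pos: [546.1, -54.4, 42.2]
tcp_rot: [2.826, 1.568, -0.202]
contact_force: [-0.9, 0.6, -0.1]
grip_width: 0.2
t 10.65 TCP feeder [52.6 -3.1 42.2] F feeder [0.7 0.8] -0.1 grip 0.2
rot needed [-0.01 -0.17 -0.05] sign -1 shift cm (after rot) [0.12 0.06 4.11]
```

```bash
python3 -m crank '[{"linear":[0.1,0,0.4],"delta_rot":[0,0,0],"fingers":0},{"linear":[0.05,0,0.4],"delta_rot":[0,0,0],"fingers":0},{"linear":[0,0,0.4],"delta_rot":[0,0,0],"fingers":0},{"linear":[0,0,0.4],"delta_rot":[0,0,0],"fingers":0},{"linear":[0,0,0.4],"delta_rot":[0,0,0],"fingers":0}]'
python3 -m crank '[{"linear":[0,0,0.4],"delta_rot":[0,0,0],"fingers":0},{"linear":[0,0,0.4],"delta_rot":[0,0,0],"fingers":0},{"linear":[0,0,0.4],"delta_rot":[0,0,0],"fingers":0},{"linear":[0,0,0.4],"delta_rot":[0,0,0],"fingers":0},{"linear":[0,0,0.4],"delta_rot":[0,0,0],"fingers":0}]'
python3 - <<'E'
from h import *
from plant import capture
plan(52,38,16)
i=[cv2.resize(capture(n)["image"][y:y+150,x:x+150],(400,400)) for n,x,y in(("scene",200,120),("top",245,150))]
cv2.imwrite("pics/v5.png",np.hstack(i))
E
```

```text
time: 11.15
tool_pos: [526.2, -56.7, 40.7]
tcp_rot: [2.83, 1.568, -0.199]
contact_force: [-0.3, 0.9, -0.4]
grip_width: 0.6
time: 11.65
tool_pos: [506.4, -58.9, 40.6]
tcp_rot: [2.829, 1.568, -0.199]
contact_force: [-0.7, 0.3, 0.4]
grip_width: 0.6
t 11.65 TCP feeder [52.6 36.9 40.6] F feeder [0.3 0.6] 0.4 grip 0.6
rot needed [-0.01 -0.17 -0.06] sign -1 shift cm (after rot) [-0.04  0.06  0.11]
```

View pics/v5.png

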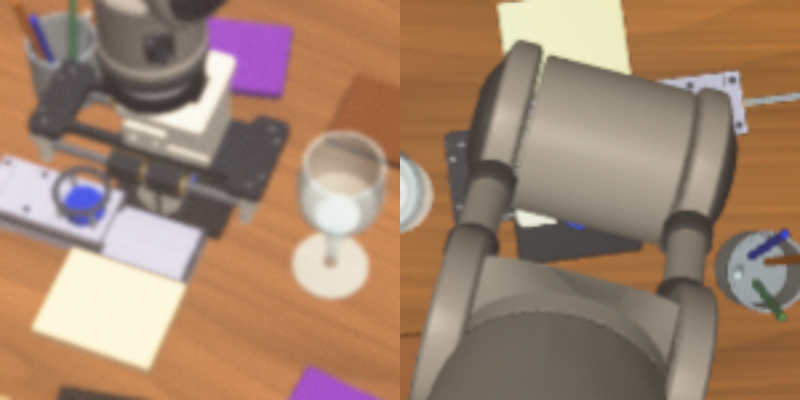

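The blank's blue edge shows on the pad at (575,225) in the right half. I'll back off, rise and swing aside to check.

```bash
python3 -m crank '[{"linear":[0,0,0],"delta_rot":[0,0,0],"fingers":0},{"linear":[0,0,-0.5],"delta_rot":[0,0,0],"fingers":0},{"linear":[0,0,-1],"delta_rot":[0,0,0],"fingers":0},{"linear":[-2,0,0],"delta_rot":[0,0,0],"fingers":0},{"linear":[-4,0,0],"delta_rot":[0,0,0],"fingers":0}]'
python3 -m crank '[{"linear":[-4,0,0],"delta_rot":[0,0,0],"fingers":0},{"linear":[-4,0,-1],"delta_rot":[0,0,0],"fingers":0},{"linear":[-3,2,-1],"delta_rot":[0,0,0],"fingers":0},{"linear":[0,4,0],"delta_rot":[0,0,0],"fingers":0},{"linear":[0,4,0],"delta_rot":[0,0,0],"fingers":0}]'
python3 -m crank '[{"linear":[0,4,0],"delta_rot":[0,0,0],"fingers":0},{"linear":[0,4,0],"delta_rot":[0,0,0],"fingers":0},{"linear":[0,4,0],"delta_rot":[0,0,0],"fingers":0},{"linear":[0,3,0],"delta_rot":[0,0,0],"fingers":0},{"linear":[0,0,0],"delta_rot":[0,0,0],"fingers":0}]'
python3 - <<'E'
from h import *
from plant import capture
plan(-200,20,150); out=[]
for n,(x0,y0,x1,y1) in(("top",(280,212,345,255)),("scene",(240,165,300,205))):
    c=capture(n); im=c["image"][y0:y1,x0:x1].astype(int)
    m=(im[...,0]>130)&(im[...,2]<110)&(im[...,1]<120)
    p=np.argwhere(m)[:,::-1].mean(0)+[x0,y0]; f=feed(ray(c,[p],20)[0]); print(n,m.sum(),p,f.round(1),"rel pad",(f[:2]-feed([477.5,-57.5,0])[:2]).round(1))
    x,y=(220,140) if n=="top" else (150,140); out.append(cv2.resize(c["image"][y:y+150,x:x+200],(533,400),interpolation=cv2.INTER_CUBIC))
cv2.imwrite("pics/v6.png",cv2.resize(np.hstack(out),(800,300)))
E
```

```text
time: 12.25
tool_pos: [520.7, -56.6, 98.9]
tcp_rot: [-0.453, 1.568, 2.803]
contact_force: [1.6, 0.2, -0.6]
grip_width: 0.0
time: 12.75
tool_pos: [553.9, -154.9, 212.6]
tcp_rot: [2.725, 1.564, -0.301]
contact_force: [-0.3, 0.2, -0.5]
grip_width: 0.5
time: 13.25
tool_pos: [569.5, -307.3, 210.3]
tcp_rot: [2.499, 1.567, -0.533]
contact_force: [-0.1, 0.4, 0.4]
grip_width: 0.8
t 13.25 TCP feeder [-201.3    2.3  210.3] F feeder [0.4 0.1] 0.4 grip 0.8
rot needed [-0.23 -0.19 -0.14] sign -1 shift cm (after rot) [ 3.53 -0.13  1.77]
top 211 [312.17061611 227.31753555] [53.3 65.6 20. ] rel pad [-4.   0.2]
scene 178 [265.75842697 185.20224719] [54.3 64.  20. ] rel pad [-3.  -1.4]
```

View pics/v6.png

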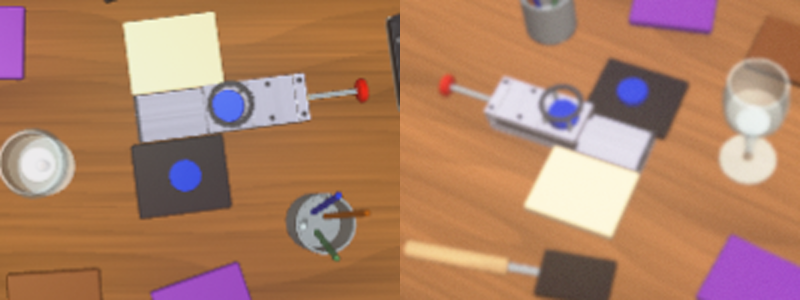

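The blank lies at the pad's middle, at (185,176) in the left half. The plunger is out, the stack is in the magazine, and the bystanders are in place. The robot touches nothing, so I'll hand in.

```bash
python3 -c "
from plant import workorder
print(workorder.close_job())"
```

```text
the job is handed in; nothing more can be done
None
```

The job is done and handed in; the system gave no verdict. I pressed the plunger once to its stop, where the motion stalled and the force rose to about 11 N, then let it spring back. I then slid the single fed blank sideways with the closed fingertips onto the dark graphite pad.

- **Blank:** it lies about 3–4 mm along and at most 1.5 mm across from the pad's centre. The two camera views agree to within 2 mm.
- **Everything else, judged by eye in the last picture:** the plunger is out, the other blanks are in the magazine, and the goblet, tin and paddle look where they were. The arm is clear of everything.
- **Not measured:** I did not read the plunger's stroke directly or measure the height of the remaining stack. No check failed.

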